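Open the lamp window to the mark and switch the lamp on

TASK

Get the beige lamp unit ready to project: push its sliding window up from beneath the black lip until the red pointer lines up with the green mark on the clip beside the left rail, and then press the raised end of the rocker switch fully down. Only push with the fingers: do not pinch the lip or touch it from above, and leave the marker clip, the mug, the prism, the clicker and the staple remover where they are.

Things in the scene. Friction and masses are not known exactly. Their poses are not given: they have to be found in the camera images.
- unit: Beige lamp unit fixed to the desk, 310 mm wide (its y), 310 mm high; origin under its middle, x to its back, y left, z up. Its front leans back 40 degrees: a window slides between aluminium rails 22 mm wide at y = +-135 mm. Right front: a switch pod 55 mm high (x -155 to -25, y -275 to -175 mm) with the rocker. The base's front below the window is at x = -60 mm, 55 mm high.
- sash (a joint): How far the window has slid up its slope (m): 0 = lowest, 0.17 = highest stop. It is counterweighted: it stays where it is left and takes about 3 to 4 N along the slope to move, plus about 1 N at 0.1 m/s; it does not coast noticeably.
- lip (a point): Middle of the lower outer edge of the window's black lip. Axes: z up the slope (the way the window slides, 40 degrees back from vertical), y to the unit's left, x into the unit, square to the window. The lip is a flat shelf 200 mm long (y, centred here); its flat underside runs from here 30 mm along +x to the window, with free space below. It is 9 mm thick along z, rubber-covered on top.
- pointer (a point): Left tip of the red pointer bar on the window's left edge; the bar is 4 mm high along the slope and this point lies at its mid height. It rides with the window; axes as for lip (z up the slope).
- mark (a point): The green mark line (4 mm high along the slope, point at mid height) on a white clip, 20 mm high, on the outer side of the left rail. Axes as for lip. The window is at the mark when pointer and mark coincide.
- clip (a joint): Where the marker clip sits along the slope (m); the window is at the mark when sash equals this value. The clip holds by friction; leave it.
- rocker (a joint): Rocker switch angle (rad): 0 = off, right end raised; 0.30 = on, right end fully down at its stop. It stays where it is left; about 3 N at the right end moves it.
- rocker_on (a point): Point to press: top of the rocker's right half (red bar), 16 mm right of its hinge. The black rocker is 30 mm in the unit's x by 52 mm in its y, hinged along the unit's x at mid length, 63 mm above the desk. Off, this point is 74 mm above the desk; it sinks 5 mm when pressed on while the left half rises 0.3 rad, so press with something under about 20 mm wide in the unit's y.
- mug: White ceramic mug, 82 mm across, 95 mm high, origin under its middle. Loose, leave alone.
- prism: Glass prism, lying along its x, 60 mm long, 33 mm high, origin under its middle. Loose, leave alone.
- clicker: Black slide clicker, about 100 by 28 by 16 mm, long along its x; origin under its front part. Loose, leave alone.
- staple_remover: Silver staple remover, 55 by 20 by 30 mm, long along its x, origin under its middle. Loose, leave alone.

How it is judged:
By the outcome, as a careful person would: the job done as asked, in the order asked, and still so for the second after the job is handed in, with the robot touching nothing.
It also fails if it takes over 51 s, if anything falls off the work surface, if the arm or the gripper's body presses on something with over 40 N, if the wrist force passes 120 N, or if a joint passes its speed limit or range.

ROBOT

A 6-joint arm with a two-finger parallel gripper is mounted at the origin on the work surface. World frame = base frame: x ahead of the robot, y to its left, z up, the work surface at z = 0. Lengths are in m, angles in degrees, forces in N, time in s.
With the tool pointing down it reaches from about 0.35 to 0.95 m from the base axis. Payload 17.4 kg.
Tool frame: the origin (TCP) lies on the centre line of the jaws, within the pads' length; the fingertips stand 19 mm ahead of it and the grasp point (between the pads) is the TCP; z points along the fingers, y is the line along which they close (so a half turn about z gives the same grasp; the last joint's range is limited). The gripper opens to 93 mm and grips with 3 to 60 N. Pads are 15 mm wide; open, the fingers measure 128 mm over their backs; the gripper's body (75 mm by 188 mm) begins 65 mm behind the grasp point.
Start: joints at [-67.139, 6.646, 82.598, -0, 90.757, -2.166], TCP at [0.286, -0.612, 0.238] pointing down, gripper open.
Joint ranges: [-162.19, 162.19], [-47.58, 125.68], [4.15, 143.07], [-65.23, 245.23], [0.69, 171.88], [-170.13, 170.13]. Speed limits (degrees/s): [108.29, 108.29, 127.2, 180, 180, 180].

INTERFACE

Orientations are given as a 3x3 rotation matrix whose columns are the frame's x, y, z axes.
In Python, from bench import sense, get_image, hand_in, find_in, regions_of, spot_point gives the robot as it stands. The module is installed in compiled form; this text tells all that it offers.
- The arm moves only by the tool apply_moves, never from a script. Its argument "moves" is a list that holds one entry, the list of rows, each a list of 5 numbers: the shift along the tool's x, y, z in mm, then the turn about the tool's z in rad, then the opening, from 0 (shut) to 1 (fully open). In form: [[[x, y, z, spin, fingers], ...]]. A call has 1 to 8 rows; each row is the pose to reach, as a shift and turn from the pose commanded when the call began, along the tool's axes at that moment; what a row does not reach only later rows make up. A row lasts 1/12 s, in which the tool goes at most 41.7 mm and 7.16 degrees, less where a joint would pass 70% of its speed; a pose out of reach is approached as far as the arm can. A call with a gripper value outside its range is refused whole. The fingers move at their own pace and stop on an object; "grip_force" is the grip in N (left out, the last holds). Time passes only in rows, so rows that repeat a pose let the fingers close. It gives the time, the measured TCP pose, the force, the opening and the grip force at its end, in the units of the state.
- sense(): the state, without advancing time (a new reading comes with each control period).
- get_image(name): name is "side" or "top"; returns a dict with "frame" (480x640x3 uint8, red, green, blue), "mtx" (3x3 intrinsics, pixels), "k1" (the pictures are not rectified: a ray, as slopes to the right and down, at radius r is drawn at 1 + k1 r^2 times it, then the intrinsics apply), "R" (3x3) and "t" (3): a world point X has camera coordinates R X + t. Camera axes: x right, y down, z forward; pixel columns grow to the right and rows downward; lengths in m; the calibration is good to about 2 mm. A picture is of the moment at which its call begins. There is no depth.
- hand_in(): hands the job in; it is judged then, once.
Trained networks look in the newest picture that a camera, given by its name, has taken for a name from the list of things; names that differ only in an ending like _2 or _b are one class to them, and where a whole thing is asked for, a point or a joint stands for the part that bears it (a point fixed in the world has none). Each returns a list of dicts, best first, with "confidence" (0 to 1); they miss things now and then, are a little off and sometimes report something else, mostly with a low value. They report only what shows in the picture. A call takes as long as a camera call.
- find_in(camera, name): "bbox" ([centre column, centre row, width, height] in pixels, round what is visible of it).
- regions_of(camera, name): "region" (480x640 bool, what is visible of it) and "bbox" ([centre column, centre row, width, height] in pixels, round what is visible of it).
- spot_point(camera, name): "centre" ([column, row] in pixels: a listed point, or the origin of a listed thing).
The state is a dict: "clock": time; "q": joint angles; "dq": joint speeds; "tau": joint torques, N m; "position": TCP position; "tcp_rot": TCP orientation; "contact_force": force on the tool from outside, world axes, zero at the start; "moment": the same for the moment, N m; "width": finger opening in m; "grasp_force": force on a finger pad.
Only numpy, scipy, OpenCV 4.12 (cv2) and the standard library are available. Lean on these libraries where they do the work, as an engineer would, in place of code of your own. Each camera call takes 0.05 s, during which the arm holds its last target. There are 200 camera calls.

## Working session

There is one attempt and no reset: what is moved stays moved. The work goes in short steps, Python scripts to look and compute and a tool call to move; the robot and the scene stay as the last step left them, time stands still between calls to the robot, and variables do not carry over. Pictures are saved under pics/ and viewed, at most 10 in all, crops included, and the job is handed in when it is done.

Besides the shell and the picture viewer there is one more tool, called after "Emit:" in YAML: its name, and indented under it one key for each argument. apply_moves: Moves the arm, as the interface text tells. Its arguments: {"type":"object","properties":{"moves":{"type":"array"},"grip_force":{"type":"number"}},"required":["moves"]}

```bash
mkdir -p pics
cat > h.py <<'E'
import numpy as np, cv2
from bench import *
def cam(n):
    d=get_image(n); return d
def ray(d,p):
    m=np.array(d["mtx"]);u=np.array([(p[0]-m[0,2])/m[0,0],(p[1]-m[1,2])/m[1,1]])
    s=u.copy()
    for _ in range(20): s=u/(1+d["k1"]*(s@s))
    R=np.array(d["R"]);t=np.array(d["t"])
    return -R.T@t, R.T@np.array([s[0],s[1],1.])
def onz(d,p,z):
    o,r=ray(d,p); return o+r*(z-o[2])/r[2]
def tri(d1,p1,d2,p2):
    o1,r1=ray(d1,p1);o2,r2=ray(d2,p2)
    r1/=np.linalg.norm(r1);r2/=np.linalg.norm(r2)
    A=np.stack([r1,-r2],1);k=np.linalg.lstsq(A,o2-o1,rcond=None)[0]
    a=o1+k[0]*r1;b=o2+k[1]*r2
    return (a+b)/2,np.linalg.norm(a-b)
def proj(d,X):
    c=np.array(d["R"])@np.asarray(X)+np.array(d["t"]);s=c[:2]/c[2];s=s*(1+d["k1"]*(s@s))
    m=np.array(d["mtx"]);return np.array([m[0,0]*s[0]+m[0,2],m[1,1]*s[1]+m[1,2]])
E
python3 - <<'E'
from h import *
np.set_printoptions(precision=4,suppress=True)
D={n:cam(n) for n in("side","top")}
for n in D:
    cv2.imwrite(f"pics/{n}0.png",D[n]["frame"][:,:,::-1])
    o,r=ray(D[n],(320,240));print(n,o,r)
for k in["unit","lip","pointer","mark","rocker_on","mug","prism","clicker","staple_remover"]:
    P={}
    for n in D:
        l=spot_point(n,k)
        print(k,n,[(np.round(e["centre"],1),round(e["confidence"],2)) for e in l[:2]])
        if l:P[n]=l[0]["centre"]
    if len(P)==2:print("   ",*tri(D["side"],P["side"],D["top"],P["top"]))
s=sense();print(s["clock"],s["position"],np.array(s["tcp_rot"]),s["width"])
E
```

```text
side [-0.0004  0.7376  0.9339] [ 0.4343 -0.5496 -0.7138]
top [0.4429 0.1068 1.1831] [ 0.0758  0.0176 -0.997 ]
unit side [(array([276.3, 216.6]), 0.73), (array([207. , 166.6]), 0.34)]
unit top [(array([365.7, 164.6]), 0.89), (array([287. , 164.3]), 0.72)]
    [0.6744 0.0379 0.0174] 0.0011265178106432342
lip side [(array([305.3, 196.8]), 0.94)]
lip top [(array([372.5, 199.6]), 0.7)]
    [0.5939 0.0339 0.1172] 0.001809569830307691
pointer side [(array([229.3, 212.6]), 0.69)]
pointer top [(array([286.5, 165.1]), 0.92)]
    [0.6524 0.1821 0.1449] 0.0042973575695036
mark side [(array([208.1, 170.7]), 0.66)]
mark top [(array([282.5, 120.1]), 0.54)]
    [0.707  0.1797 0.216 ] 0.005485320207002101
rocker_on side [(array([379.6, 156.4]), 0.61)]
rocker_on top [(array([504.6, 198.8]), 0.94), (array([408.2, 312. ]), 0.66)]
    [ 0.5919 -0.2121  0.0734] 0.013058998373243567
mug side [(array([207.8, 361.9]), 0.97)]
mug top [(array([190.2, 241.2]), 0.65)]
    [ 0.5331  0.3783 -0.0042] 0.0028065839767329234
prism side [(array([404.4, 265.9]), 0.73)]
prism top [(array([407.7, 314.3]), 0.69)]
    [ 0.3895 -0.0373 -0.0025] 0.0025923669509633224
clicker side [(array([364.6, 321. ]), 0.58)]
clicker top [(array([315.2, 327. ]), 0.72)]
    [0.3663 0.1379 0.0111] 0.002667192770994988
staple_remover side []
staple_remover top [(array([282.9, 119.6]), 0.71), (array([242. , 309.7]), 0.64)]
1.0 [ 0.2855 -0.6116  0.2377] [[ 0.9061  0.423   0.    ]
 [ 0.423  -0.9061 -0.0001]
 [ 0.      0.0001 -1.    ]] 0.09325704748458499
```

View pics/side0.png

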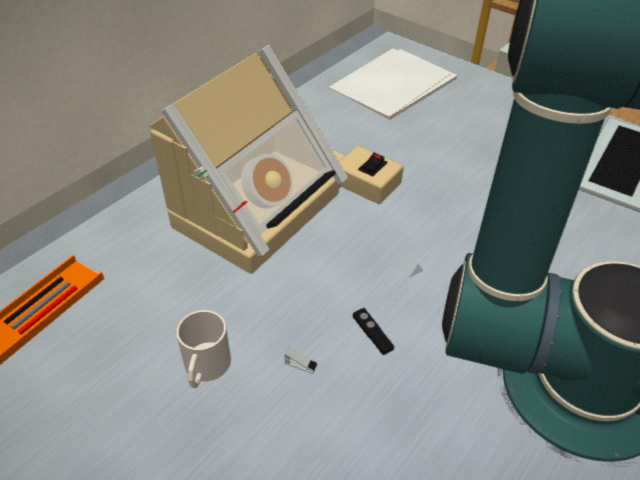

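View pics/top0.png

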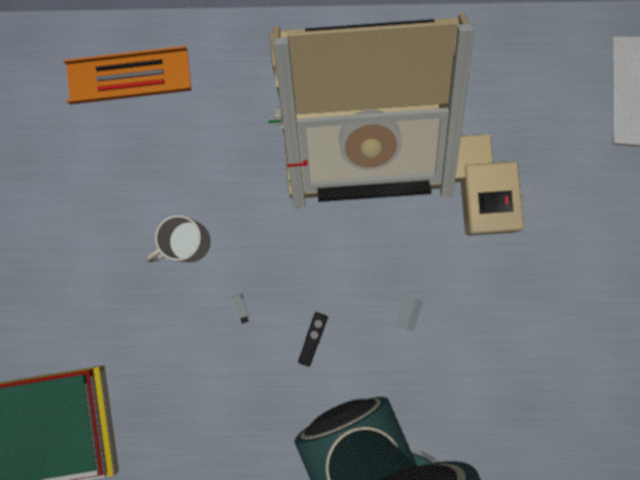

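The side picture shows the red pointer with its tip near (234,211), the green mark near (201,173), the lip running from (270,225) to (335,173), and the rocker at (373,163). The top picture shows the pointer tip near (287,165), the mark near (275,121), the pod at (466–522, 162–235), and the rocker's red bar at (507,200).

I'll refine the positions from the colours and the pod edges.

Run:
```python
from h import *
np.set_printoptions(precision=4,suppress=True)
D={n:cam(n) for n in("side","top")}
def colour(d,box,kind):
    x0,y0,x1,y1=box;f=d["frame"].astype(int)[y0:y1,x0:x1];r,g,b=f[...,0],f[...,1],f[...,2]
    w=(r-np.maximum(g,b)) if kind=="r" else (g-np.maximum(r,b))
    m=w>30;ys,xs=np.nonzero(m);ww=w[m]
    return np.array([(xs*ww).sum()/ww.sum()+x0,(ys*ww).sum()/ww.sum()+y0]),np.c_[xs+x0,ys+y0]
for n,k,b,c in[("side","ptr",(225,195,255,220),"r"),("top","ptr",(280,155,315,172),"r"),("side","mark",(190,160,220,185),"g"),("top","mark",(260,110,290,130),"g"),("side","rock",(355,145,390,175),"r"),("top","rock",(495,190,520,212),"r")]:
    p,a=colour(D[n],b,c);print(n,k,p,a.min(0),a.max(0),len(a))
    if k=="rock" or n=="top" and k=="ptr": print(a[a[:,0]==a[:,0].min()].mean(0))
    globals()[n+k]=p
print("rock",tri(D["side"],siderock,D["top"],toprock), onz(D["top"],toprock,.074))
print("mark c",tri(D["side"],sidemark,D["top"],topmark));print("ptr c",tri(D["side"],sideptr,D["top"],topptr))
t=D["top"]["frame"][100:250,260:530,::-1];s=D["side"]["frame"][130:260,180:400,::-1]
cv2.imwrite("pics/tc.png",cv2.resize(t,None,fx=2.9,fy=2.9,interpolation=2))
cv2.imwrite("pics/sc.png",cv2.resize(s,None,fx=3.6,fy=3.6,interpolation=2))
```

```text
side ptr [240.1566 205.7656] [233 200] [247 212] 64
top ptr [298.2796 163.6497] [287 159] [307 166] 93
[287.  164.5]
side mark [201.8795 172.7521] [198 170] [206 176] 24
top mark [274.9124 120.7131] [269 120] [279 121] 16
side rock [376.7641 155.9545] [373 154] [380 158] 24
[373. 155.]
top rock [506.2761 199.6338] [504 195] [508 204] 36
[504.  197.5]
rock (array([ 0.5943, -0.2126,  0.0729]), np.float64(0.0037026089893957845)) [ 0.5957 -0.2112  0.074 ]
mark c (array([0.7068, 0.1926, 0.219 ]), np.float64(0.0021813406462376267))
ptr c (array([0.6511, 0.1595, 0.1479]), np.float64(0.002989170176355008))
```

View pics/tc.png

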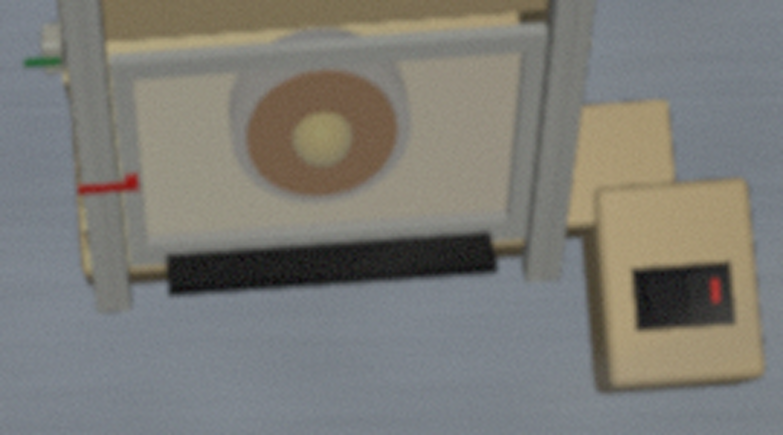

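View pics/sc.png

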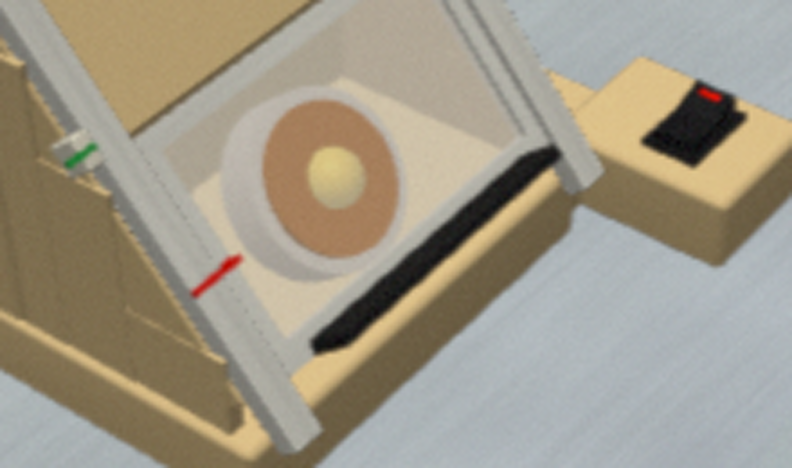

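Run:
```python
from h import *
np.set_printoptions(precision=4,suppress=True)
D={n:cam(n) for n in("side","top")}
T=lambda a,b:(a/2.9+260,b/2.9+100); S=lambda a,b:(a/3.6+180,b/3.6+130)
C=[onz(D["top"],T(*p),.055) for p in[(608,388),(762,374),(745,180),(598,190)]]
M=np.array([[-.155,-.175],[-.155,-.275],[-.025,-.275],[-.025,-.175]])
A=np.array(C)[:,:2];print(A)
a=A-A.mean(0);m=M-M.mean(0)
yaw=np.arctan2((m[:,0]*a[:,1]-m[:,1]*a[:,0]).sum(),(m*a).sum())
R=np.array([[np.cos(yaw),-np.sin(yaw)],[np.sin(yaw),np.cos(yaw)]]);o=A.mean(0)-R@M.mean(0)
print("yaw",np.degrees(yaw),"origin",o,"res",A-(M@R.T+o))
L=tri(D["side"],S(322,352),D["top"],T(170,293));print("lipL",L)
Rr=tri(D["side"],S(558,155),D["top"],T(496,270));print("lipR",Rr)
d=L[0]-Rr[0];print("len",np.linalg.norm(d),"yaw",np.degrees(np.arctan2(-d[0],d[1])))
tip=tri(D["side"],(233.5,211.5),D["top"],(287,165));print("tip",tip)
mk=tri(D["side"],(201.9,172.8),D["top"],(274.9,120.9));print("mk",mk)
mid=(L[0]+Rr[0])/2
for n,P in[("lip",mid),("tip",tip[0]),("mk",mk[0]),("rock",np.array([.595,-.212,.0735]))]:
    q=R.T@(P[:2]-o);u=np.array([np.sin(np.radians(40)),np.cos(np.radians(40))]);print(n,P,"unit",q,P[2],"slope",q[0]*u[0]+P[2]*u[1])
```

```text
[[ 0.5362 -0.1476]
 [ 0.5438 -0.2449]
 [ 0.6679 -0.2386]
 [ 0.6629 -0.1451]]
yaw 2.6644466736319243 origin [0.6821 0.0349] res [[ 0.0008 -0.0005]
 [ 0.0037  0.0021]
 [-0.0021  0.0024]
 [-0.0024 -0.004 ]]
lipL (array([0.598 , 0.1303, 0.1004]), np.float64(0.009131711053748095))
lipR (array([ 0.6036, -0.071 ,  0.1072]), np.float64(0.0024458884298543832))
len 0.20152445519469223 yaw 1.5873640997688707
tip (array([0.6491, 0.1788, 0.148 ]), np.float64(0.0026310222968600945))
mk (array([0.7065, 0.1927, 0.2191]), np.float64(0.0020224091089458642))
lip [0.6008 0.0296 0.1038] unit [-0.0815 -0.0015] 0.10380481021944865 slope 0.027137495960202346
tip [0.6491 0.1788 0.148 ] unit [-0.0263  0.1453] 0.14804830340629244 slope 0.09653544475578368
mk [0.7065 0.1927 0.2191] unit [0.0317 0.1565] 0.2190752967390679 slope 0.18819970681125
rock [ 0.595  -0.212   0.0735] unit [-0.0985 -0.2426] 0.0735 slope -0.0070175227798670164
```

Emit:
apply_moves:
  moves:
    - [[28,-29,2,0.1,0],[56,-59,5,0.2,0],[85,-89,7,0.3,0],[113,-119,9,0.384,0],[141,-149,12,0.384,0],[170,-178,14,0.384,0],[198,-208,16,0.384,0],[226,-238,18,0.384,0]]
  grip_force: 20

```text
clock: 1.87
position: [0.3897, -0.2985, 0.2197]
tcp_rot: [[0.999, 0.052, 0.0], [0.052, -0.999, -0.0], [0.0, 0.0, -1.0]]
contact_force: [0.0, 0.5, 0.3]
width: 0.0442
grasp_force: 0.0
```

Emit:
apply_moves:
  moves:
    - [[16,-40,2,0,0],[32,-80,5,0,0],[48,-120,8,0,0],[64,-160,10,0,0],[80,-200,12,0,0],[96,-240,14,0,0],[112,-280,17,0,0],[127,-318,20,0,0]]

```text
clock: 2.53
position: [0.4968, 0.0169, 0.2007]
tcp_rot: [[0.999, 0.053, 0.001], [0.053, -0.999, -0.0], [0.001, 0.0, -1.0]]
contact_force: [-0.4, -1.1, -0.5]
width: 0.0004
grasp_force: 0.0
```

Emit:
apply_moves:
  moves:
    - [[0,0,25,0,0],[0,0,50,0,0],[0,0,75,0,0],[10,0,93,0,0],[20,0,97,0,0],[35,0,97,0,0],[50,0,97,0,0],[60,0,97,0,0]]

```text
clock: 3.2
position: [0.5575, 0.0179, 0.1033]
tcp_rot: [[0.999, 0.053, 0.0], [0.053, -0.999, -0.0], [0.0, 0.0, -1.0]]
contact_force: [0.3, 0.1, -0.1]
width: 0.0004
grasp_force: 0.0
```

Run:
```python
from h import *
d=cam("side");print(sense()["position"])
print(proj(d,sense()["position"]-np.array([0,0,.019])))
cv2.imwrite("pics/s1.png",cv2.resize(d["frame"][110:270,180:400,::-1],None,fx=3.6,fy=3.6,interpolation=2))
```

```text
[0.55840029 0.01798206 0.10330877]
[324.38147979 212.62898947]
```

View pics/s1.png

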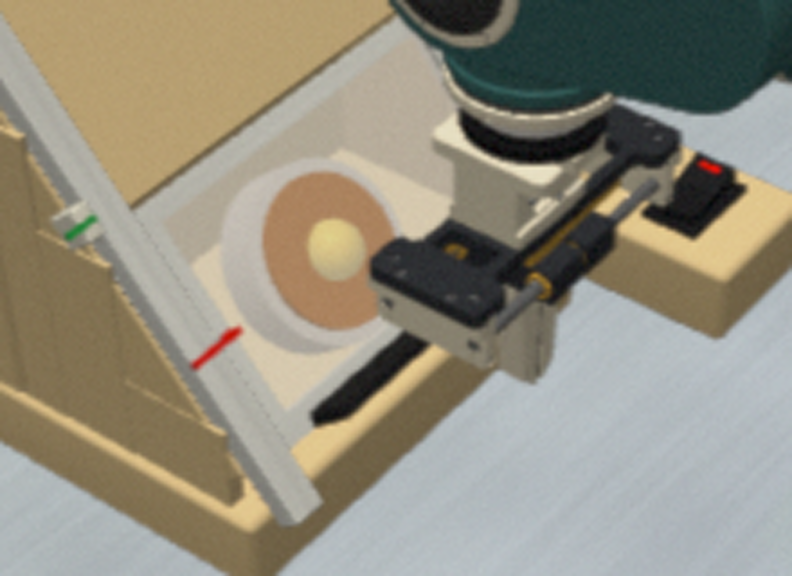

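The side picture shows the closed fingertips at crop (535,375), in front of the lip and a little below it, and clear of the base. I'll advance gently until they touch.

Emit:
apply_moves:
  moves:
    - [[5,-6,0,0,0],[10,-12,0,0,0],[15,-12,0,0,0],[20,-12,0,0,0],[24,-12,0,0,0],[27,-12,0,0,0],[27,-12,0,0,0]]

```text
clock: 3.83
position: [0.5832, 0.0312, 0.1033]
tcp_rot: [[0.999, 0.053, 0.0], [0.053, -0.999, -0.0], [0.0, 0.0, -1.0]]
contact_force: [-0.6, 0.0, 0.4]
width: 0.0006
grasp_force: 0.0
```

Emit:
apply_moves:
  moves:
    - [[2,0,0,0,0],[4,0,0,0,0],[6,0,0,0,0],[6,0,0,0,0]]

```text
clock: 4.17
position: [0.5879, 0.0315, 0.1036]
tcp_rot: [[0.999, 0.053, -0.003], [0.053, -0.999, -0.0], [-0.003, 0.0, -1.0]]
contact_force: [-15.5, -1.1, 8.9]
width: 0.0007
grasp_force: 7.3
```

Emit:
apply_moves:
  moves:
    - [[2,0,-3,0,0],[5,0,-6,0,0],[8,0,-9,0,0],[11,0,-13,0,0],[14,0,-17,0,0],[17,0,-20,0,0],[20,0,-23,0,0],[20,0,-23,0,0]]

```text
clock: 4.83
position: [0.6081, 0.0326, 0.1276]
tcp_rot: [[0.999, 0.053, -0.002], [0.053, -0.999, -0.0], [-0.002, -0.0, -1.0]]
contact_force: [-15.9, -0.9, 13.5]
width: 0.0004
grasp_force: 8.3
```

```bash
cat > gap.py <<'E'
from h import *
D={n:cam(n) for n in("side","top")}
def blob(d,box,kind):
    x0,y0,x1,y1=box;f=d["frame"].astype(int)[y0:y1,x0:x1];r,g,b=f[...,0],f[...,1],f[...,2]
    w=(r-np.maximum(g,b)) if kind=="r" else (g-np.maximum(r,b)+0)
    m=(w>30).astype(np.uint8);k,l,st,_=cv2.connectedComponentsWithStats(m,connectivity=8)
    i=1+np.argmax(st[1:,4]);m=l==i;ys,xs=np.nonzero(m);ww=w[m]
    e=xs<=xs.min()+1
    return np.array([(xs*ww).sum()/ww.sum()+x0,(ys*ww).sum()/ww.sum()+y0]),np.array([xs.min()+x0,(ys[e]*ww[e]).sum()/ww[e].sum()+y0])
ps,ts=blob(D["side"],(180,140,260,220),"r");pt,tt=blob(D["top"],(262,80,320,172),"r")
ms,_=blob(D["side"],(190,160,220,185),"g");mt,_=blob(D["top"],(260,110,290,130),"g")
c,s=np.cos(np.radians(3)),np.sin(np.radians(3));u=np.array([.643*c,.643*s,.766])
P,g=tri(D["side"],ps,D["top"],pt);T,g1=tri(D["side"],ts,D["top"],tt);M,g2=tri(D["side"],ms,D["top"],mt)
print("px",ps,ts,ms,pt,tt,mt);print("P",P,g,"tip",T,g1,"M",M,g2);print("gap centre",(M-P)@u*1000,"tip",(M-T)@u*1000)
S=sense();print(S["clock"],S["position"],S["contact_force"])
E
python3 gap.py
```

```text
px [256.21845794 180.86448598] [253.         176.17891817] [201.90540541 172.73573574] [296.83650673 148.47994415] [285.        149.6091954] [275.1674938  120.75682382]
P [0.64559585 0.1462379  0.20909857] 0.044986534806385425 tip [0.63721313 0.16260572 0.23548784] 0.04707844700694369 M [0.70687017 0.19228763 0.21879674] 0.0019119706771761674
gap centre 48.32385614079941 tip 32.94156999004419
4.9333 [0.60806044 0.03255874 0.1272805 ] [-15.78447208  -0.20435195  13.89941267]
```

```bash
sed -i 's/m=(w>30).astype/m=((w>30)\&((g<90)|(kind=="g"))).astype/' gap.py; python3 gap.py
```

```text
px [230.75279421 191.48739864] [224.     196.4375] [201.90494012 172.73428144] [296.88864865 148.60664093] [285.        149.7974359] [274.62623762 120.75618812]
P [0.67162593 0.16040782 0.17244444] 0.0025621345143897857 tip [0.66935454 0.17999492 0.17473741] 0.0027000626574821556 M [0.7064781  0.19291509 0.21947282] 0.002456155646718976
gap centre 59.49691020936266 tip 58.5398511477318
5.0333 [0.6080518  0.03260041 0.12727195] [-14.44551022  -1.25509626  12.40565084]
```

Emit:
apply_moves:
  moves:
    - [[3,0,-4,0,0],[7,0,-8,0,0],[11,0,-13,0,0],[15,0,-18,0,0],[19,0,-23,0,0],[23,0,-28,0,0],[27,0,-33,0,0],[29,0,-35,0,0]]

```text
clock: 5.7
position: [0.6373, 0.0342, 0.1623]
tcp_rot: [[0.999, 0.053, -0.002], [0.053, -0.999, 0.0], [-0.002, -0.0, -1.0]]
contact_force: [-15.2, -0.8, 8.2]
width: 0.0003
grasp_force: 7.8
```

```bash
python3 gap.py
```

```text
px [217.10765387 171.09039291] [210.        175.7712766] [201.97689243 172.72430279] [294.35842294 125.82910394] [283.         127.09688013] [274.86035503 120.75621302]
P [0.70097252 0.16222163 0.20703875] 0.0026802372304424314 tip [0.69929568 0.18079984 0.20840344] 0.0015390974458869017 M [0.70658587 0.19260069 0.21922674] 0.002342444683346516
gap centre 13.962758223255333 tip 13.368935868084984
5.8 [0.63737815 0.0342021  0.16233743] [-10.61898604   0.28851806   8.47041914]
```

Emit:
apply_moves:
  moves:
    - [[2,0,-2,0,0],[4,0,-5,0,0],[6,0,-7,0,0],[7,0,-8.4,0,0],[7,0,-8.4,0,0]]

```text
clock: 6.22
position: [0.6442, 0.0346, 0.1705]
tcp_rot: [[0.999, 0.053, -0.001], [0.053, -0.999, 0.0], [-0.001, -0.0, -1.0]]
contact_force: [-10.7, 0.0, 8.7]
width: 0.0003
grasp_force: 5.3
```

```bash
python3 gap.py
python3 - <<'E'
from h import *
a=cam("side")["frame"][140:200,170:250,::-1];b=cam("top")["frame"][90:150,250:330,::-1]
cv2.imwrite("pics/s2.png",np.hstack([cv2.resize(i,None,fx=5,fy=5,interpolation=2) for i in(a,b)]))
E
```

```text
px [257.70873342 186.54778235] [255.         185.64339152] [201.60800667 172.89491243] [293.34919966 120.30848076] [281.         121.20943953] [274.94980185 120.74108322]
P [0.67767229 0.14151761 0.18451635] 0.09006402100238511 tip [0.66913479 0.15907071 0.20422396] 0.09434741389816362 M [0.70705437 0.19272701 0.21857495] 0.0016853356123105977
gap centre 46.678975505294886 tip 36.47433514078689
6.3167 [0.64420264 0.03455982 0.17040023] [-10.67264536  -0.0170472    8.24422697]
```

View pics/s2.png

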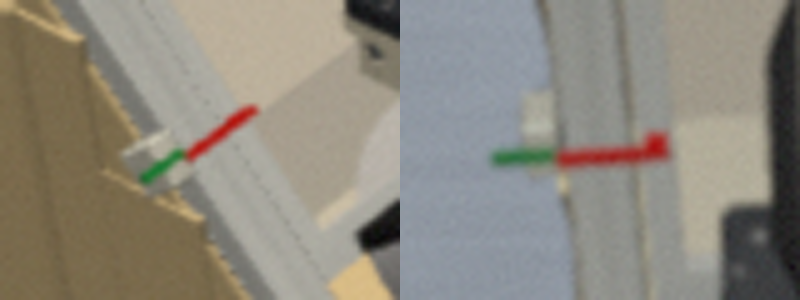

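Both crops show the red bar nearly meeting the green mark, with the tip at (188,155) left and (560,161) right, perhaps 1–2 mm short. I'll measure it with a tighter box.

```bash
sed -i 's/(180,140,260,220),"r"/(195,150,226,178),"r"/' gap.py; for i in 1 2 3; do python3 gap.py; done
```

```text
px [213.88367449 165.94458313] [207.         170.46067416] [201.70915312 172.86740804] [293.35919008 120.32211607] [281.         121.21994135] [274.72462077 120.80513419]
P [0.7073221  0.1631006  0.21643739] 0.002967235654999581 tip [0.70520171 0.18243087 0.21903371] 0.0036348058003299157 M [0.70671061 0.19294678 0.21900024] 0.002002587979242775
gap centre 2.574884025051485 tip 1.2971394499327487
6.5167 [0.64421576 0.03458431 0.1704343 ] [-10.4680973    1.44373477   8.31578192]
px [213.82178703 165.96793146] [207.         170.45833333] [201.69535284 172.86660929] [293.48247451 120.26169529] [281.         121.09556314] [274.75116822 120.80140187]
P [0.70755576 0.16296737 0.21616081] 0.002813830284888205 tip [0.70536643 0.1823892  0.21894662] 0.0037830683436246085 M [0.70674525 0.19292274 0.21896258] 0.001956040531243129
gap centre 2.6337621957759128 tip 1.252065891394738
6.6167 [0.64422018 0.03457185 0.17044629] [-10.39504691   0.82144839   7.93845659]
px [213.87070254 165.95241654] [207.         170.45810056] [201.60771165 172.90108969] [293.40427881 120.26445825] [281.         121.20238095] [274.97888199 120.75900621]
P [0.70744691 0.16303383 0.21631414] 0.0029709851704297218 tip [0.70522372 0.18242477 0.21902706] 0.0036549932998333006 M [0.70705502 0.19270004 0.21853682] 0.001636174842001325
gap centre 2.44925679884288 tip 1.146171456258886
6.7167 [0.64420394 0.03456577 0.1704108 ] [-9.11127344  0.60580081  7.59211104]
```

Emit:
apply_moves:
  moves:
    - [[0.6,0,-0.7,0,0],[1.2,0,-1.4,0,0],[1.2,0,-1.4,0,0]]

```text
clock: 6.97
position: [0.6452, 0.0346, 0.1716]
tcp_rot: [[0.999, 0.053, -0.002], [0.053, -0.999, 0.0], [-0.002, -0.0, -1.0]]
contact_force: [-10.9, 1.2, 7.0]
width: 0.0005
grasp_force: 5.8
```

```bash
python3 gap.py;python3 gap.py
```

```text
px [213.57222363 165.17075639] [207.         169.45714286] [201.70573969 172.84963622] [293.41222044 119.48589388] [281.         120.81962025] [274.79322854 120.83192261]
P [0.70828559 0.16288517 0.21763936] 0.003116817006778651 tip [0.70518029 0.18220229 0.22125716] 0.0037812298646742767 M [0.70671728 0.19287588 0.21897865] 0.0018897042826188676
gap centre 1.0280973721137023 tip -0.3992269397973386
7.0667 [0.64518595 0.03464938 0.17158825] [-12.31625403   0.49166526   7.63999988]
px [213.5540404  165.18434343] [207.         169.45882353] [201.5736246  172.96521036] [293.37534646 119.50765864] [281.         120.91891892] [274.83656174 120.82566586]
P [0.70825217 0.16294837 0.2176613 ] 0.0030997367444358537 tip [0.70504904 0.18223548 0.22132669] 0.0036630966484099735 M [0.70692432 0.19291427 0.21859446] 0.0016620257970505709
gap centre 0.8705788465439698 tip -0.5293713093918956
7.1667 [0.64522283 0.03464318 0.17163109] [-12.16206441  -0.49867415   7.35963617]
```

Emit:
apply_moves:
  moves:
    - [[-5,0,0,0,0],[-20,0,0,0,0],[-45,0,0,0,0],[-75,0,0,0,0],[-105,0,0,0,0],[-135,15,-10,0,0],[-150,45,-20,0,0],[-150,80,-30,0,0]]

```text
clock: 7.83
position: [0.498, -0.053, 0.202]
tcp_rot: [[0.998, 0.055, 0.001], [0.055, -0.998, -0.0], [0.001, 0.0, -1.0]]
contact_force: [1.1, 0.5, 1.0]
width: 0.0
grasp_force: 0.0
```

```bash
python3 gap.py;python3 gap.py
```

```text
px [213.51959799 165.18869347] [207.        169.4527845] [201.69747167 172.86922406] [293.2766516  119.54440718] [281.         120.72634271] [274.97841727 120.77841727]
P [0.70816158 0.16310025 0.21779011] 0.0030947609448658962 tip [0.70530205 0.18217085 0.22119885] 0.0038912920847493444 M [0.70694069 0.19265083 0.21865664] 0.0017591146944042509
gap centre 0.8742405075883671 tip -0.5424571814719916
7.9333 [ 0.50028023 -0.05644974  0.20323559] [-0.21095339 -0.40242414 -0.2178214 ]
px [213.51470219 165.19326464] [207.         169.46246973] [201.69602763 172.8791019 ] [293.13491486 119.53427449] [281.         120.73589744] [274.91168091 120.68233618]
P [0.70807862 0.16327061 0.21794531] 0.0032419465662413415 tip [0.70529469 0.18217494 0.22118164] 0.0038830838015765225 M [0.70702791 0.19269887 0.21864189] 0.001941775972145984
gap centre 0.8492212590047387 tip -0.47835702558626075
8.0333 [ 0.50031312 -0.0538      0.20133912] [-0.395727    0.73590888 -0.49102962]
```

Run:
```python
from h import *
a=cam("side")["frame"][150:190,190:240,::-1];b=cam("top")["frame"][100:140,260:310,::-1]
cv2.imwrite("pics/s3.png",np.hstack([cv2.resize(i,None,fx=8,fy=8,interpolation=2) for i in(a,b)]))
```

```text
(no output)
```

View pics/s3.png

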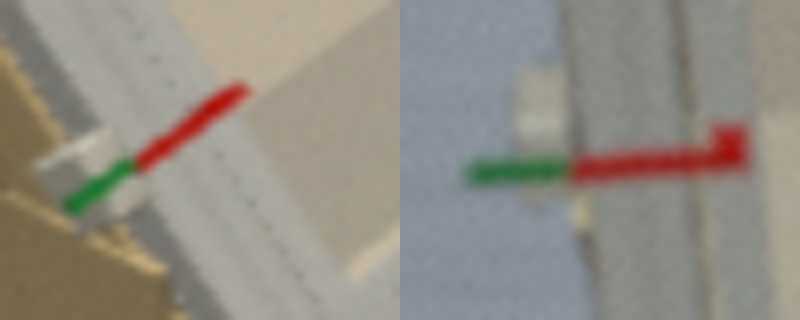

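Emit:
apply_moves:
  moves:
    - [[0,25,0,-0.12,0],[0,50,0,-0.24,0],[0,75,0,-0.36,0],[0,100,0,-0.48,0],[0,125,0,-0.6,0],[0,150,0,-0.72,0],[0,164,0,-0.84,0],[0,164,0,-0.96,0]]

```text
clock: 8.8
position: [0.5093, -0.2182, 0.2001]
tcp_rot: [[0.525, 0.851, -0.001], [0.851, -0.525, 0.0], [-0.0, -0.001, -1.0]]
contact_force: [-0.0, 0.0, 0.6]
width: 0.0007
grasp_force: 0.0
```

Emit:
apply_moves:
  moves:
    - [[0,0,0,-0.12,0],[0,0,0,-0.24,0],[0,0,0,-0.36,0],[0,0,0,-0.48,0],[0,0,0,-0.6,0],[0,0,0,-0.611,0],[0,0,0,-0.611,0]]

```text
clock: 9.38
position: [0.5093, -0.2162, 0.2006]
tcp_rot: [[-0.051, 0.999, -0.001], [0.999, 0.051, 0.0], [0.0, -0.001, -1.0]]
contact_force: [0.2, 0.2, 0.0]
width: 0.0001
grasp_force: 0.0
```

The crops show the green and red bars in line in both views, meeting at (135,162) on the left and (570,170) on the right. On to the rocker.

Emit:
apply_moves:
  moves:
    - [[0,25,0,0,0],[-1,50,10,0,0],[-1,75,30,0,0],[-1.3,85,55,0,0],[-1.3,85,75,0,0],[-1.3,85,90,0,0],[-1.3,85,98,0,0],[-1.3,85,98,0,0]]

```text
clock: 10.05
position: [0.5933, -0.2133, 0.1014]
tcp_rot: [[-0.051, 0.999, -0.002], [0.999, 0.051, 0.001], [0.001, -0.002, -1.0]]
contact_force: [-0.3, -0.4, 1.1]
width: -0.0
grasp_force: 0.0
```

Run:
```python
from h import *
a=cam("side")["frame"][110:200,340:440,::-1];b=cam("top")["frame"][150:240,440:540,::-1]
cv2.imwrite("pics/s4.png",np.hstack([cv2.resize(i,None,fx=4,fy=4,interpolation=2) for i in(a,b)]));print(sense()["position"])
```

```text
[ 0.59412577 -0.21382871  0.10416854]
```

View pics/s4.png

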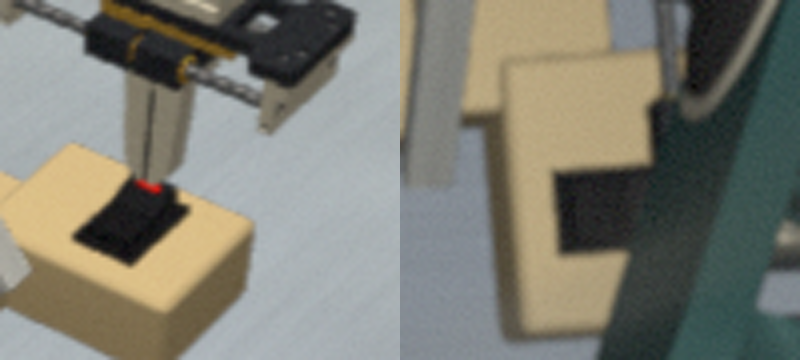

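The left crop shows the fingertips directly over the rocker's raised red end at (150,185). I'll press down slowly.

Emit:
apply_moves:
  moves:
    - [[0,0,2,0,0],[0,0,4,0,0],[0,0,6,0,0],[0,0,8,0,0],[0,0,10,0,0],[0,0,12,0,0],[0,0,12,0,0]]

```text
clock: 10.73
position: [0.594, -0.2139, 0.091]
tcp_rot: [[-0.053, 0.999, 0.0], [0.999, 0.053, -0.0], [-0.0, 0.0, -1.0]]
contact_force: [0.8, -0.9, 0.3]
width: 0.0004
grasp_force: 0.7
```

Emit:
apply_moves:
  moves:
    - [[0,0,1,0,0],[0,0,1.5,0,0],[0,0,1.5,0,0]]

```text
clock: 10.98
position: [0.594, -0.2137, 0.0896]
tcp_rot: [[-0.053, 0.999, 0.0], [0.999, 0.053, 0.0], [0.0, 0.0, -1.0]]
contact_force: [0.6, -1.5, 1.7]
width: 0.0002
grasp_force: 0.8
```

Emit:
apply_moves:
  moves:
    - [[0,0,0.7,0,0],[0,0,1.4,0,0],[0,0,1.4,0,0]]

```text
clock: 11.23
position: [0.5939, -0.2137, 0.0881]
tcp_rot: [[-0.053, 0.999, -0.0], [0.999, 0.053, 0.0], [0.0, -0.0, -1.0]]
contact_force: [-0.2, -0.4, 1.9]
width: 0.0007
grasp_force: 0.7
```

Emit:
apply_moves:
  moves:
    - [[0,0,0.5,0,0],[0,0,1,0,0],[0,0,1,0,0]]

```text
clock: 11.48
position: [0.594, -0.2138, 0.0877]
tcp_rot: [[-0.053, 0.999, 0.0], [0.999, 0.053, -0.0], [-0.0, 0.0, -1.0]]
contact_force: [-1.5, -0.5, 6.1]
width: 0.0004
grasp_force: 3.2
```

Force is rising, so it's reaching the stop. I'll press a little more to be sure.

Emit:
apply_moves:
  moves:
    - [[0,0,0.7,0,0],[0,0,1.4,0,0],[0,0,1.4,0,0]]

```text
clock: 11.73
position: [0.5941, -0.2138, 0.0875]
tcp_rot: [[-0.053, 0.999, 0.001], [0.999, 0.053, -0.0], [-0.0, 0.001, -1.0]]
contact_force: [-8.4, 0.3, 17.5]
width: 0.0007
grasp_force: 8.9
```

Emit:
apply_moves:
  moves:
    - [[0,0,-5,0,0],[0,0,-15,0,0],[0,0,-40,0,0],[0,0,-70,0,0],[0,-20,-100,0,0],[0,-50,-120,0,0],[0,-80,-120,0,0],[0,-120,-120,0,0]]

```text
clock: 12.4
position: [0.474, -0.2199, 0.2073]
tcp_rot: [[-0.054, 0.999, 0.002], [0.999, 0.054, -0.001], [-0.001, 0.002, -1.0]]
contact_force: [-0.7, -0.9, 0.1]
width: 0.0003
grasp_force: 0.0
```

Emit:
apply_moves:
  moves:
    - [[-30,-30,0,0,0],[-60,-60,0,0,0],[-90,-80,0,0,0],[-120,-80,0,0,0],[-120,-80,0,0,0]]

```text
clock: 12.82
position: [0.3994, -0.3477, 0.2062]
tcp_rot: [[-0.05, 0.999, 0.0], [0.999, 0.05, -0.001], [-0.001, 0.0, -1.0]]
contact_force: [1.1, 0.2, 0.1]
width: 0.0005
grasp_force: 0.0
```

```bash
python3 gap.py
python3 - <<'E'
from h import *
a=cam("side")["frame"][130:220,180:410,::-1];b=cam("top")["frame"][100:240,262:532,::-1]
cv2.imwrite("pics/s5.png",np.vstack([cv2.resize(i,(690,270 if k==0 else 320),interpolation=2) for k,i in enumerate((a,b))]));print(sense()["position"])
E
```

```text
px [213.49466634 165.2064004 ] [207.         169.45667447] [201.70976027 172.86729452] [293.46891652 119.49985198] [281.         120.64359862] [274.66181818 120.76363636]
P [0.70839122 0.16286803 0.21746557] 0.0029169530212314024 tip [0.70541434 0.18214369 0.22112769] 0.003991512633411383 M [0.70672023 0.19300567 0.21904747] 0.00211634087224294
gap centre 1.1529502063802113 tip -0.3893874269863145
12.9167 [ 0.4002777  -0.34466499  0.20588802] [-0.88594694  0.46335268  0.00913188]
[ 0.40080615 -0.3435063   0.20590529]
```

View pics/s5.png

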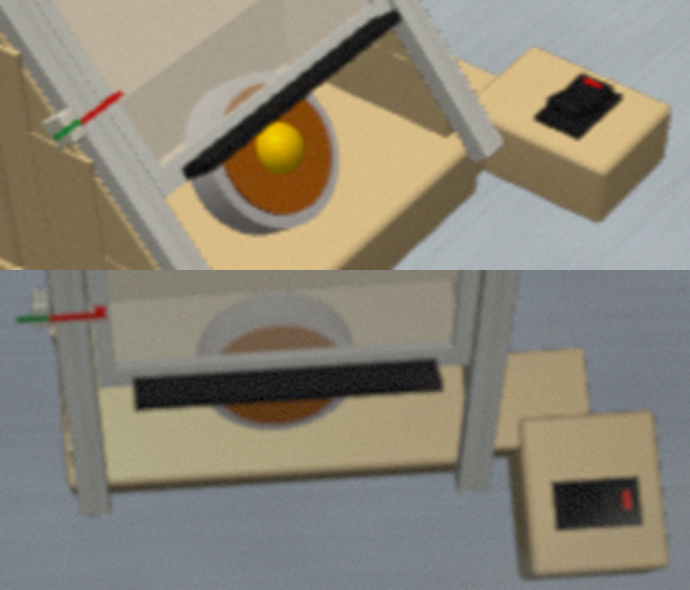

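The window is up with the pointer on the mark, at (80,125) in the upper crop. The rocker's right end is down and its left end raised, at (585,95), and the arm is clear.

```bash
python3 -c "from bench import *;print(hand_in())"
```

```text
the job is handed in; nothing more can be done
None
```

The job is handed in: the red pointer lines up with the green mark to within about 1 mm by camera, the rocker's raised end was pressed to its stop (17.5 N with no further travel), and the arm was clear at about 13 s of the 51 s limit.

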